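# Bring the empty arm of the tape carousel forward and snap the spare roll onto it

### The job

Turn the tape carousel so that its empty arm points straight at the robot's side of the bench, then take the spare roll of tape from its plywood stand and press it onto that arm, past the two sprung catches, until both catches have sprung out in front of it and it is held firmly against the shoulder, with about 10 N, for half a second. Work gently: do not spin the carousel fast, never press the roll on with more than 15 N, leave the roll released on the arm with the arm still facing the robot's side, and do not disturb the tin, the tape measure or the bit case.

Things in the scene. Friction and masses are not known exactly. Their poses are not given: they have to be found in the camera images.
- carousel (a joint): Angle (rad) of the carousel head about its upright axis, counter-clockwise seen from above; 0 (or any whole turn, e.g. 6.283) when the empty arm points straight to -x, towards the robot's side. It turns endlessly either way with light drag (about 0.15 to 0.2 N m) and stays where it is left. It starts between 1 and 5.3, where the empty arm points sideways or away.
- rack_axis (a point): Point on the carousel's upright axis at the height of the arms' centre lines, 140 mm above the bench. Its frame turns with the head: the empty arm points along its -x, the stocked arms along +y, +x and -y. The head is a grey drum of 34 mm radius, its nut reaching 26 mm above this point. All four arms reach about 129 mm out.
- rack_base: Fixed round steel foot of the carousel, 170 mm diameter, 14 mm thick, with an upright post; origin under its centre on the bench. It does not turn.
- stocked_1 (a point): Centre of the tape roll fixed on the stocked arm that points to rack_axis +y. The roll cannot come off: 60 mm diameter, filling 75 to 97 mm out from the carousel's axis; the arm's grey hub (33 mm diameter) goes on to 129 mm out. Push such rolls or arms sideways (a level push across the arm) to turn the head.
- stocked_2 (a point): The same on the stocked arm that points to rack_axis +x, opposite the empty arm.
- stocked_3 (a point): The same on the stocked arm that points to rack_axis -y.
- empty_tip (a point): Nominal front end of the empty arm's nose, 129 mm out from the axis; frame parallel to rack_axis, so the arm points along -x. The arm is a level round grey hub, 34 mm diameter, its nose tapering to 18 mm diameter over the last 14 mm. The hub is set in or out on its rod by up to 14 mm, differently each time and NOT reported: its true tip is 115 to 143 mm out.
- empty_seat (a point): Nominal middle of the shoulder face (48 mm disc, 75 mm out, truly 61 to 89 mm: it moves with the hub, unreported). From it outward: 24.5 mm of free seat for a roll, then to 42 mm two black catches, left and right at mid height, 22.5 mm off the centre line at their inner end, sloping to flush. Passing them takes about 3 to 9 N; then slight drag up to the shoulder, where force rises steeply: hold about 10 N there.
- catch_left (a joint): How far (m) the catch on the arm's +y side (rack_axis frame) is pressed in: 0 sprung out, 0.007 fully in; about 0.0035 while a centred roll passes over it. Spring 0.7 N at 0, plus 0.24 N per mm.
- catch_right (a joint): The same for the catch on the arm's -y side.
- roll_center (a point): Centre of the bore of the spare roll of masking tape: outside diameter 60 mm, bore 38 mm diameter, 22 mm wide, about 90 g; its x axis is the bore's axis. It stands on edge in a plywood stand, its centre 48 mm above the bench. Best pinched across its 60 mm diameter from above at centre height, clear of the stand there; it lifts straight out. Either end may go onto the arm first.
- roll: The whole spare roll of tape; origin at the lowest point of its rim as it stands, 30 mm below roll_center.
- stand: Plywood stand for the roll, a fixed block 50 x 44 mm and 18 mm high, with low ridges and cheeks (up to 28 mm high) round the roll's foot; origin under its centre on the bench, x along the roll's axis, y across it.
- tin: Open bare metal tin, 84 mm diameter, 95 mm high, origin at the centre of its underside. Leave it alone.
- tape_measure: Tape measure with yellow case, 70 x 45 x 62 mm high, origin under its centre. Leave it alone.
- bit_case: Flat grey case of screwdriver bits, 85 x 130 x 34 mm high, origin under its centre. Leave it alone.
Not all that is in view belongs to the job. Leave any blue, pink or red look-alike of the roll alone.

How it is judged:
By the outcome, as a careful person would: the job done as asked, in the order asked, and still so for the second after the job is handed in, with the robot touching nothing.
It also fails if it takes over 72 s, if anything falls off the work surface, if the arm or the gripper's body presses on something with over 40 N, if the wrist force passes 120 N, or if a joint passes its speed limit or range.

### The arm

A 6-joint arm with a two-finger parallel gripper is mounted at the origin on the work surface. World frame = base frame: x ahead of the robot, y to its left, z up, the work surface at z = 0. Lengths are in mm, angles in rad, forces in N, time in s.
With the tool pointing down it reaches from about 275 to 750 mm from the base axis. Payload 10.2 kg.
Tool frame: the origin (TCP) lies at the very end of the fingers, on their centre line; the grasp point (between the pads) lies 19 mm behind it; z points along the fingers, y is the line along which they close (so a half turn about z gives the same grasp; the last joint's range is limited). The gripper opens to 85 mm and grips with 20 to 120 N. Pads are 22 mm wide; open, the fingers measure 114 mm over their backs; the gripper's body (76 mm by 85 mm) begins 54 mm behind the grasp point. The pads swing forward as they close: fully open they stand 13 mm farther back than shut.
Start: joints at [-1.395, 0.313, 1.498, -0, 1.331, -0.223], TCP at [203.852, -483.813, 231.294] pointing down, gripper open.
Joint ranges: [-2.94, 2.94], [-0.97, 2.17], [0.19, 2.56], [-1.23, 4.37], [0.02, 3.11], [-2.88, 2.88]. Speed limits (rad/s): [2.39, 2.39, 3.01, 3.14, 3.14, 3.14].

### API

Orientations are given as a unit quaternion [w, x, y, z].
In Python, from rig import ctrl, optics gives the robot as it stands. The module is installed in compiled form; this text tells all that it offers.
- The arm moves only by the shell command python3 -m handwheel 'ROWS' [FORCE]. ROWS is JSON, a list that holds one entry, the list of rows, each a list of 5 numbers: the gripper command: -1 is fully open, 1 is shut, values between are in proportion, then the shift along the world's x, y, z in units of 50 mm (1.0 is 50 mm), then the turn about the world's z in units of 8 degrees (1.0 is 8 degrees). In form: [[[gripper, tx, ty, tz, twist], ...]]. A call has 1 to 10 rows; each row shifts and turns the commanded pose from where the row before left it; what a row does not reach is not made up. A row lasts 1/10 s, in which the tool goes at most 50 mm and 8.59 degrees, less where a joint would pass 70% of its speed; a pose out of reach is approached as far as the arm can. A call is refused whole if a number of a shift passes 1 or a number of a turn 1, either way. A call with a gripper value outside its range is refused whole. The fingers move at their own pace and stop on an object; FORCE is the grip in N (left out, the last holds). Time passes only in rows, so rows that do not move let the fingers close. It gives the time, the measured TCP pose, the force, the opening and the grip force at its end, in the units of the state.
- ctrl.sense(): the state, without advancing time (a new reading comes with each control period).
- optics.capture(name): name is "scene" or "top" or "wrist"; returns a dict with "img" (384x512x3 uint8, blue, green, red), "K" (3x3 intrinsics, pixels), "R" (3x3) and "t" (3): a world point X has camera coordinates R X + t. Camera axes: x right, y down, z forward; pixel columns grow to the right and rows downward; lengths in mm; the calibration is good to about 2 mm. A picture is of the moment at which its call begins. There is no depth.
- ctrl.finish_job(): hands the job in; it is judged then, once.
The state is a dict: "time_s": time; "joints": joint angles; "dq": joint speeds; "tau": joint torques, N m; "eef_pos": TCP position; "ee_rot": TCP orientation; "force": force on the tool from outside, world axes, zero at the start; "wrist_torque": the same for the moment, N m; "grip_width": opening from 0.0 (shut) to 1.0 (fully open); "grip_force": force on a finger pad.
Only numpy, scipy, OpenCV 4.12 (cv2) and the standard library are available. Lean on these libraries where they do the work, as an engineer would, in place of code of your own. Each camera call takes 0.05 s, during which the arm holds its last target. There are 200 camera calls.

## Working session

There is one attempt and no reset: what is moved stays moved. The work goes in short steps, Python scripts to look and compute and a shell command to move; the robot and the scene stay as the last step left them, time stands still between calls to the robot, and variables do not carry over. Pictures are saved under pics/ and viewed, at most 12 in all, crops included, and the job is handed in when it is done.

```bash
mkdir -p pics; cat > h.py <<'E'
import numpy as np, cv2
from rig import ctrl, optics
def cap(n):
    return optics.capture(n)
def ray(c,u,v,z):
    K,R,t=[np.array(c[k],float) for k in 'KRt']
    d=R.T@np.linalg.solve(K,[u,v,1]); o=-R.T@t.ravel()
    return o+d*(z-o[2])/d[2]
def proj(c,X):
    K,R,t=[np.array(c[k],float) for k in 'KRt']
    p=K@(R@np.array(X,float)+t.ravel()); return p[:2]/p[2]
E
python3 - <<'E'
from h import *
import pickle
ims={}
for n in ['scene','top']:
    c=cap(n); ims[n]=c; cv2.imwrite(f'pics/{n}0.png',c['img'])
    print(n,-np.array(c['R']).T@np.array(c['t']).ravel(), np.array(c['K'])[0])
pickle.dump(ims,open('c0.pkl','wb'))
s=ctrl.sense();print(s)
E
```

```text
scene [1138.09533046 -611.27445741  766.20222623] [391.51679582   0.         252.71346138]
top [ 329.12928149  -16.83810446 1192.12934825] [453.78597574   0.         263.76904525]
{'time_s': 0.1, 'joints': array([-1.39540138e+00,  3.13404757e-01,  1.49837408e+00, -2.41239767e-05,
        1.33096676e+00, -2.23426961e-01]), 'dq': array([-5.86967700e-04, -2.56783529e-03,  7.48743983e-05, -1.03079537e-04,
        3.28551966e-04, -5.89808709e-04]), 'tau': array([ 1.81371310e-03, -4.12896430e+01, -2.60141945e+01, -1.78012688e-04,
        3.03660570e-03,  5.12357303e-06]), 'eef_pos': array([ 203.80419767, -483.58044177,  230.78193075]), 'ee_rot': array([-5.76588577e-04,  9.80182701e-01,  1.98094774e-01,  2.13153694e-06]), 'force': array([-0.4590612 ,  0.50545513, -0.32459553]), 'wrist_torque': array([ 0.0103525 ,  0.01877811, -0.01619648]), 'grip_force': 0.0, 'grip_width': 1.0029303419105142}
```

View pics/top0.png

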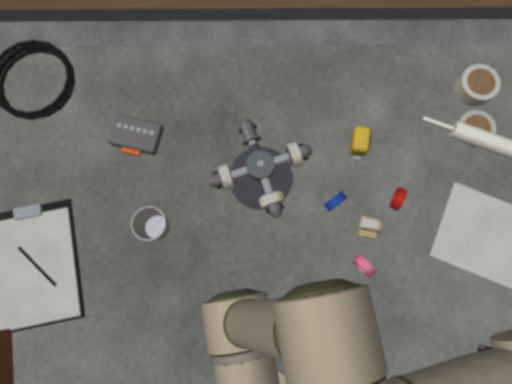

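View pics/scene0.png

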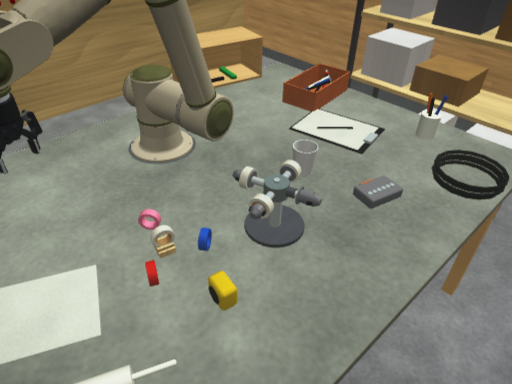

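The top view shows the carousel drum near (260,163). Its empty arm points away to about (249,127), and the stocked arms end near (212,181), (274,208) and (306,152). The spare roll is in its stand near (370,225), with blue, red and pink decoys around it.

```bash
python3 - <<'E'
from h import *
import pickle
I=pickle.load(open('c0.pkl','rb')); c=I['top'];
for n,u,v,z in [('drum',260,163,166),('empty',249,127,140),('sL',214,181,140),('sR',307,152,140),('sB',275,209,140),('roll',370,224,78),('standfoot',369,233,18),('tin',149,224,0),('yellow',361,140,62),('blue',335,201,30),('pink',365,266,20),('red',398,198,30)]:
    print(n,ray(c,u,v,z).round(0))
a=cv2.resize(c['img'][110:280,200:420],None,fx=3.6,fy=3.5,interpolation=cv2.INTER_CUBIC); cv2.imwrite('pics/c1.png',a)
s=I['scene']['img'][150:290,130:330]; cv2.imwrite('pics/c2.png',cv2.resize(s,None,fx=4,fy=4,interpolation=cv2.INTER_CUBIC))
E
```

```text
drum [587.  -5. 166.]
empty [683.  22. 140.]
sL [550. 104. 140.]
sR [ 620. -118.  140.]
sB [482. -40. 140.]
roll [ 453. -274.   78.]
standfoot [ 436. -284.   18.]
tin [464. 289.   0.]
yellow [ 673. -266.   62.]
blue [ 518. -198.   30.]
pink [ 353. -269.   20.]
red [ 526. -361.   30.]
```

View pics/c1.png

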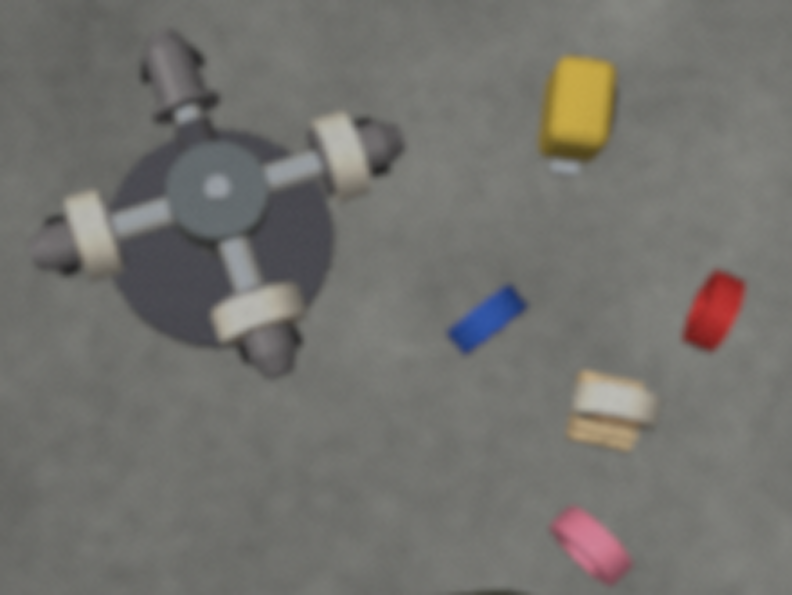

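```bash
python3 -m handwheel '[[[1,0.43,0.56,0,-0.143],[1,0.43,0.56,0,-0.143],[1,0.43,0.56,0,-0.143],[1,0.43,0.56,0,-0.143],[1,0.43,0.56,0,-0.143],[1,0.43,0.56,0,-0.143],[1,0.43,0.56,0,-0.143],[1,0.43,0.56,0,-0.143],[1,0.43,0.56,0,-0.143],[1,0.43,0.56,0,-0.143]]]' 40
python3 -m handwheel '[[[1,0.43,0.56,0,-0.143],[1,0.43,0.56,0,-0.143],[1,0.43,0.56,0,-0.143],[1,0.43,0.56,0,-0.143],[1,0.43,0.56,0,-0.143],[1,0.43,0.56,0,-0.143],[1,0.43,0.56,0,-0.143],[1,0.43,0.56,0,-0.143],[1,0.43,0.56,0,-0.143],[1,0.43,0.56,0,-0.143]]]'
```

```text
time_s: 1.1
eef_pos: [419.5, -202.4, 231.1]
ee_rot: [-0.0, 0.995, 0.099, -0.0]
force: [0.6, -0.8, 0.5]
grip_width: 0.001
grip_force: 0.0
time_s: 2.1
eef_pos: [634.4, 77.5, 230.8]
ee_rot: [-0.0, 1.0, -0.001, -0.0]
force: [0.9, -1.0, 0.1]
grip_width: -0.0
grip_force: 0.0
```

```bash
python3 - <<'E'
from h import *
import pickle
# refine from first images: better tips, predicted overlay
I=pickle.load(open('c0.pkl','rb')); c=I['top']
P=lambda x,y,z:ray(c,200+(x+.5)/3.6-.5,110+(y+.5)/3.5-.5,z).round(1)
print('nut',P(217,187,166),'e',P(168,33,140),'L',P(33,248,140),'R',P(402,145,140),'B',P(273,376,140))
for nm,xy in dict(shL=(140,85)).items(): print(nm,P(*xy,140))
w=cap('wrist'); pickle.dump(w,open('w1.pkl','wb')); cv2.imwrite('pics/w1.png',w['img']); s=ctrl.sense(); print(s['eef_pos'],s['ee_rot'],s['time_s'])
E
```

```text
nut [586.4  -4.9 166. ] e [703.6  28.4 140. ] L [550.8 116.6 140. ] R [ 622. -128.  140.] B [463.1 -40.6 140. ]
shL [665.8  47.1 140. ]
[636.03827444  81.34826002 230.15816455] [-8.92934023e-04  9.99999569e-01  2.38258105e-04 -9.10906761e-05] 2.15
```

```bash
python3 -m handwheel '[[[1,-0.04,-0.03,-0.36,0],[1,0,0,-0.36,0],[1,0,0,-0.36,0],[1,0,0,-0.36,0],[1,0,0,-0.36,0],[1,0,0,-0.36,0],[1,0,0,0,0]]]'; python3 - <<'E'
import numpy as np
r=97
for k in range(6):
    a=np.radians(61+30*k+np.arange(0,31,6)); p=r*np.c_[np.cos(a),np.sin(a)]/50
    print(61+30*k,(np.diff(p,axis=0)/2).round(3).tolist())
E
```

```text
time_s: 2.85
eef_pos: [630.5, 74.7, 120.5]
ee_rot: [-0.0, 1.0, -0.0, -0.003]
force: [0.1, 0.5, -0.2]
grip_width: -0.001
grip_force: 0.0
61 [[-0.091, 0.045], [-0.095, 0.035], [-0.099, 0.025], [-0.101, 0.014], [-0.101, 0.004]]
91 [[-0.101, -0.007], [-0.1, -0.018], [-0.098, -0.028], [-0.094, -0.038], [-0.09, -0.048]]
121 [[-0.084, -0.057], [-0.078, -0.065], [-0.071, -0.073], [-0.063, -0.08], [-0.054, -0.086]]
151 [[-0.045, -0.091], [-0.035, -0.095], [-0.025, -0.099], [-0.014, -0.101], [-0.004, -0.101]]
181 [[0.007, -0.101], [0.018, -0.1], [0.028, -0.098], [0.038, -0.094], [0.048, -0.09]]
211 [[0.057, -0.084], [0.065, -0.078], [0.073, -0.071], [0.08, -0.063], [0.086, -0.054]]
```

```bash
python3 -m handwheel '[[[1,-0.09,0.08,0,0],[1,-0.09,0.08,0,0],[1,-0.095,0.06,0,0],[1,-0.095,0.06,0,0],[1,-0.1,0.025,0,0],[1,-0.1,0.025,0,0],[1,-0.1,0.014,0,0],[1,-0.1,0.014,0,0],[1,-0.1,0.004,0,0],[1,-0.1,0.004,0,0]]]'
python3 -m handwheel '[[[1,-0.1,-0.007,0,0],[1,-0.1,-0.007,0,0],[1,-0.1,-0.018,0,0],[1,-0.1,-0.018,0,0],[1,-0.098,-0.028,0,0],[1,-0.098,-0.028,0,0],[1,-0.094,-0.038,0,0],[1,-0.094,-0.038,0,0],[1,-0.09,-0.048,0,0],[1,-0.09,-0.048,0,0]]]'
```

```text
time_s: 3.85
eef_pos: [583.2, 92.9, 123.4]
ee_rot: [0.0, 1.0, -0.0, 0.0]
force: [2.5, -0.6, 0.5]
grip_width: 0.001
grip_force: 0.9
time_s: 4.85
eef_pos: [534.7, 78.9, 123.3]
ee_rot: [-0.0, 1.0, -0.0, -0.0]
force: [2.5, 1.2, 0.4]
grip_width: -0.004
grip_force: 0.9
```

```bash
python3 -m handwheel '[[[1,-0.084,-0.057,0,0],[1,-0.084,-0.057,0,0],[1,-0.078,-0.065,0,0],[1,-0.078,-0.065,0,0],[1,-0.071,-0.073,0,0],[1,-0.071,-0.073,0,0],[1,-0.063,-0.08,0,0],[1,-0.063,-0.08,0,0],[1,-0.054,-0.086,0,0],[1,-0.054,-0.086,0,0]]]'
python3 -m handwheel '[[[1,-0.045,-0.091,0,0],[1,-0.045,-0.091,0,0],[1,-0.035,-0.095,0,0],[1,-0.035,-0.095,0,0],[1,-0.025,-0.1,0,0],[1,-0.025,-0.1,0,0],[1,-0.014,-0.1,0,0],[1,-0.014,-0.1,0,0],[1,-0.004,-0.1,0,0],[1,-0.004,-0.1,0,0]]]'
python3 -m handwheel '[[[1,0.007,-0.1,0,0],[1,0.007,-0.1,0,0],[1,0.018,-0.1,0,0],[1,0.018,-0.1,0,0],[1,0.028,-0.098,0,0],[1,0.028,-0.098,0,0],[1,0.038,-0.094,0,0],[1,0.038,-0.094,0,0],[1,0.048,-0.09,0,0],[1,0.048,-0.09,0,0]]]'
python3 - <<'E'
from h import *
import pickle
w=cap('top'); pickle.dump(w,open('t2.pkl','wb')); cv2.imwrite('pics/t2.png',cv2.resize(w['img'][90:270,170:390],None,fx=3.6,fy=3.3,interpolation=cv2.INTER_CUBIC))
w=cap('scene'); pickle.dump(w,open('s2.pkl','wb')); print(ctrl.sense()['eef_pos'])
E
```

```text
time_s: 5.85
eef_pos: [499.9, 42.6, 123.3]
ee_rot: [-0.0, 1.0, -0.0, -0.0]
force: [0.9, 2.2, -0.1]
grip_width: 0.002
grip_force: 0.8
time_s: 6.85
eef_pos: [487.8, -6.0, 123.3]
ee_rot: [-0.0, 1.0, -0.0, -0.0]
force: [1.0, 2.6, -0.2]
grip_width: -0.0
grip_force: 0.9
time_s: 7.85
eef_pos: [501.9, -54.2, 123.3]
ee_rot: [-0.0, 1.0, -0.0, -0.0]
force: [-0.2, 2.0, 0.5]
grip_width: -0.002
grip_force: 0.8
[502.16712379 -54.60544894 123.33574458]
```

View pics/t2.png

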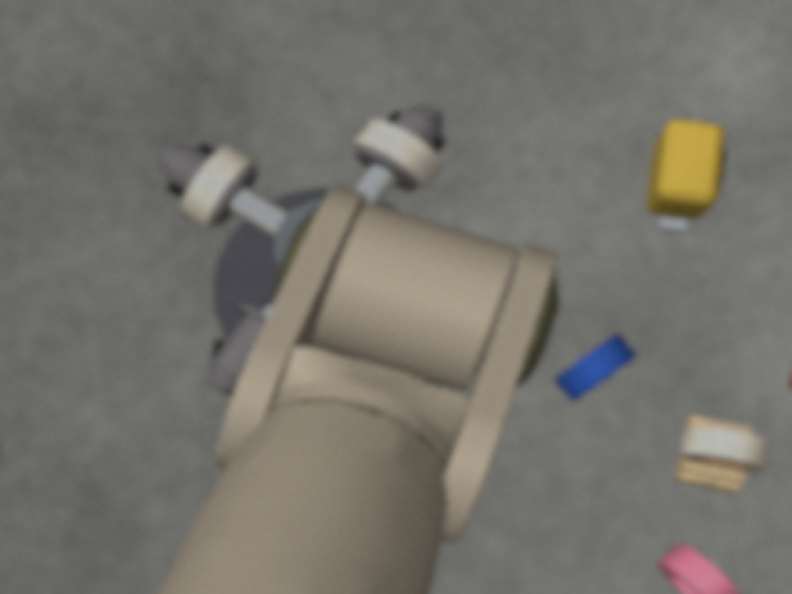

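The tool hides the drum. The stocked arms now point up-right (tip crop (430,108)) and up-left (165,165), and the empty arm's hub is at lower left (235,365), so the head is following. Next I work out the remaining angle.

```bash
python3 - <<'E'
from h import *
import pickle
c=pickle.load(open('t2.pkl','rb'));A=np.array([586.4,-5.3])
for x,y in [(428,105),(163,160)]:
    p=ray(c,170+(x+.5)/3.6-.5,90+(y+.5)/3.3-.5,140)[:2]-A; print(p,np.hypot(*p),np.degrees(np.arctan2(p[1],p[0])))
f=np.array([502,-54.5])-A; print(np.degrees(np.arctan2(f[1],f[0]))%360,np.hypot(*f))
E
```

```text
[110.56151231 -69.15807451] 130.40969010971145 -32.026667873203216
[ 69.06002533 109.41653609] 129.38804221705706 57.741261874495805
210.23955069790765 97.69339793455849
```

```bash
python3 -m handwheel '[[[1,0.057,-0.084,0,0],[1,0.057,-0.084,0,0],[1,0.065,-0.078,0,0],[1,0.065,-0.078,0,0],[1,0.073,-0.071,0,0],[1,0.073,-0.071,0,0],[1,0.08,-0.063,0,0],[1,0.08,-0.063,0,0],[1,0.06,-0.04,0,0],[1,0.04,0,0,0]]]'
python3 - <<'E'
from h import *
import pickle
w=cap('top'); pickle.dump(w,open('t3.pkl','wb')); cv2.imwrite('pics/t3.png',cv2.resize(w['img'][90:270,170:390],None,fx=3.6,fy=3.3,interpolation=cv2.INTER_CUBIC))
print(ctrl.sense()['eef_pos'])
E
```

```text
time_s: 8.95
eef_pos: [534.4, -86.0, 123.3]
ee_rot: [0.0, 1.0, -0.0, -0.0]
force: [-2.5, -1.9, -0.3]
grip_width: -0.002
grip_force: 1.3
[534.63430536 -85.85539166 123.30914365]
```

View pics/t3.png

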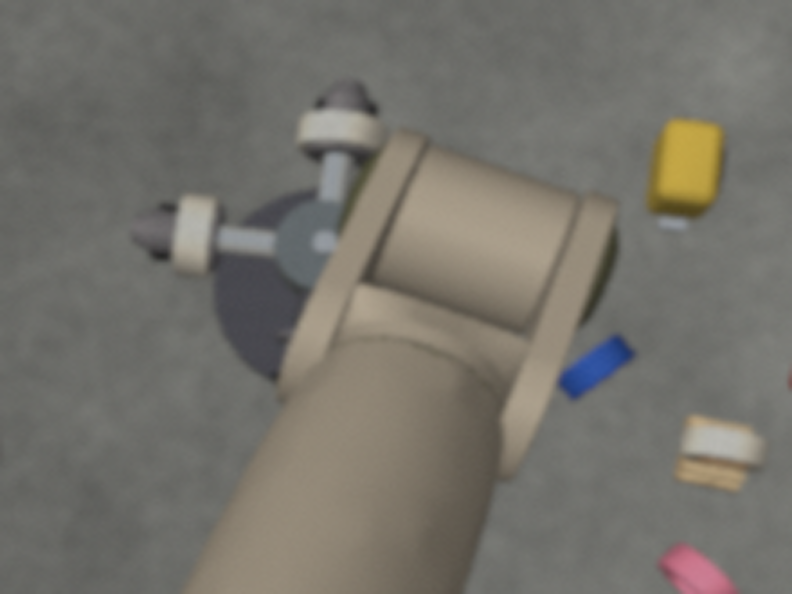

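The drum nut is at crop (323,242) and two stocked arms are nearly aligned, with tips at (347,80) and (133,230). A few degrees remain.

```bash
python3 - <<'E'
from h import *
import pickle
c=pickle.load(open('t3.pkl','rb'));A=np.array([586.4,-5.3])
P=lambda x,y,z:ray(c,170+(x+.5)/3.6-.5,90+(y+.5)/3.3-.5,z)[:2]
print(P(323,242,166))
for x,y in [(347,80),(133,230),(340,132),(195,236)]:
    p=P(x,y,140 if y not in(132,236) else 165)-A; print(p,np.hypot(*p),np.degrees(np.arctan2(p[1],p[0])))
E
```

```text
[586.56704111  -3.60157695]
[130.28437241 -14.44144855] 131.08231433562202 -6.32516378173571
[ 16.20953948 128.37552471] 129.3948396010971 82.80354114463064
[81.72888152 -9.59089008] 82.28970316973793 -6.693052406301701
[ 5.15321703 84.72216172] 84.87873899093276 86.5192782088028
```

```bash
python3 -m handwheel '[[[1,0.06,-0.03,0,0],[1,0.06,-0.03,0,0],[1,0.06,-0.02,0,0],[1,0.02,0,0,0],[1,0,0,0,0]]]'
python3 -m handwheel '[[[1,-0.2,0,0,0],[1,-0.2,0,0.4,0],[1,0,0,0.6,0],[1,0,-0.4,0.6,0],[1,-0.2,-0.7,0.4,0],[-1,-0.2,-0.7,0,0],[-1,-0.2,-0.7,0,0],[-1,-0.2,-0.7,0,0],[-1,-0.2,-0.4,0,0],[-1,-0.2,-0.2,0,0]]]'
python3 - <<'E'
from h import *
import pickle
w=cap('top'); pickle.dump(w,open('t4.pkl','wb')); cv2.imwrite('pics/t4.png',cv2.resize(w['img'][95:225,190:350],None,fx=5,fy=4.6,interpolation=cv2.INTER_CUBIC))
c=cap('scene'); pickle.dump(c,open('s4.pkl','wb'))
c=cap('wrist'); pickle.dump(c,open('w4.pkl','wb'));cv2.imwrite('pics/w4.png',c['img'])
s=ctrl.sense();print(s['eef_pos'],s['time_s'])
E
```

```text
time_s: 9.5
eef_pos: [544.6, -89.5, 123.4]
ee_rot: [0.0, 1.0, -0.0, 0.0]
force: [-0.6, -1.1, 0.1]
grip_width: -0.002
grip_force: 0.1
time_s: 10.5
eef_pos: [463.8, -280.9, 223.2]
ee_rot: [0.0, 1.0, -0.001, 0.0]
force: [-0.6, 0.1, 0.4]
grip_width: 0.847
grip_force: 0.0
[ 464.18414894 -279.11940907  223.44502913] 10.65
```

View pics/t4.png

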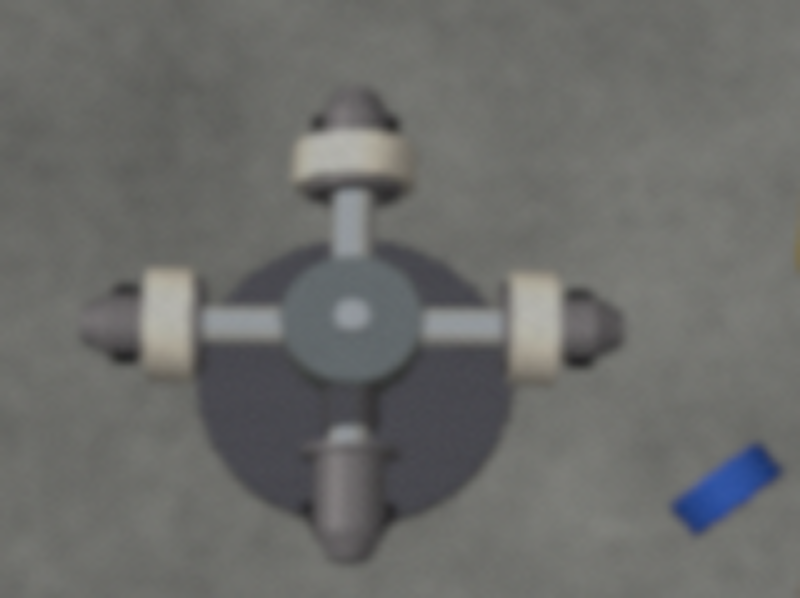

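View pics/w4.png

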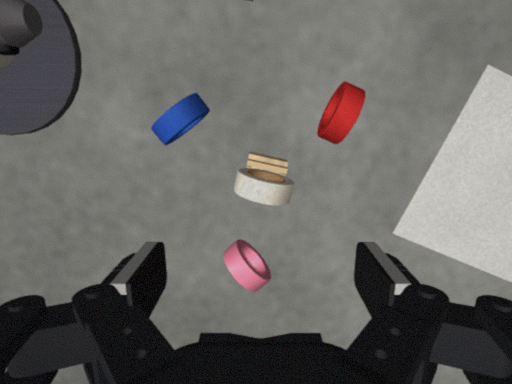

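Top view: the empty arm now points down the picture, which is −x. The arm tips are at about (78,322), (625,326), (355,85) and the empty one at (347,563). Wrist view: the spare roll is a white band at (264,186) with a slight yaw, and the decoys are clear of it.

```bash
python3 - <<'E'
from h import *
import pickle
from scipy.optimize import minimize
c=pickle.load(open('t4.pkl','rb'))
P=lambda x,y,z:ray(c,190+(x+.5)/5-.5,95+(y+.5)/4.6-.5,z)[:2]
L,R,T,E,N=P(78,322,140),P(625,326,140),P(355,85,140),P(347,563,140),P(351,314,166)
print(L,R,T,E,N); d=R-L; print('angLR',np.degrees(np.arctan2(d[0],-d[1]))); d=T-E; print('angTE',np.degrees(np.arctan2(d[1],d[0])))
th=np.linspace(0,2*np.pi,60)
def hull(c,p):
    x,y,a=p; ax=np.array([np.cos(a),np.sin(a),0]); py=np.array([-np.sin(a),np.cos(a),0])
    X=[np.array([x,y,48])+s*11*ax+30*(np.cos(t)*py+np.sin(t)*np.array([0,0,1])) for s in(-1,1) for t in th]
    return cv2.convexHull(np.array([proj(c,q) for q in X],np.float32))
def fit(c,x0,win):
    im=c['img'].astype(int); u,v=proj(c,[x0[0],x0[1],48]).astype(int); m=np.zeros(im.shape[:2],np.uint8)
    mn=im.min(2); sat=im.max(2)-mn
    mm=((mn>140)&(sat<45)).astype(np.uint8); m[v-win:v+win,u-win:u+win]=mm[v-win:v+win,u-win:u+win]
    n,l,st,_=cv2.connectedComponentsWithStats(m); k=1+st[1:,4].argmax(); ys,xs=np.where(l==k)
    h=cv2.convexHull(np.c_[xs,ys].astype(np.float32)); 
    def cost(p):
        g=hull(c,p); A,B=cv2.contourArea(g),cv2.contourArea(h); i,_=cv2.intersectConvexConvex(g,h); return 1-i/(A+B-i)
    r=min((minimize(cost,[x0[0],x0[1],a],method='Nelder-Mead',options=dict(initial_simplex=[[x0[0],x0[1],a],[x0[0]+8,x0[1],a],[x0[0],x0[1]+8,a],[x0[0],x0[1],a+.15]],maxiter=600)) for a in(-.3,0,.3)),key=lambda r:r.fun)
    print(st[k],r.x.round(3),r.fun)
for f in('w4.pkl','t4.pkl'): 
    fit(pickle.load(open(f,'rb')),[448,-272],45 if f[0]=='w' else 20)
E
```

```text
[589.65837468 126.08661394] [ 586.38930404 -135.00223646] [718.829851   -6.4737289] [463.44647289  -2.24251254] [586.83931422  -4.62457645]
angLR -0.7173579538362543
angTE -0.9491951375991832
[ 234  173   51   32 1031] [ 449.608 -280.972   -0.531] 0.40826985425307805
[372 207   7   4  16] [ 4.48e+02 -2.72e+02 -3.00e-01] 1.0
```

```bash
python3 - <<'E'
from h import *
import pickle
w=pickle.load(open('w4.pkl','rb'));im=w['img']
for p in [(172,240),(185,264),(195,264),(195,285),(178,264),(160,264),(240,180)]: print(p,im[p])
print(proj(w,[450,-275,48]),proj(w,[450,-275,78]),-np.array(w['R']).T@np.array(w['t']).ravel())
cv2.imwrite('pics/w4z.png',cv2.resize(im[130:230,210:320],None,fx=6,fy=6,interpolation=cv2.INTER_CUBIC))
E
```

```text
(172, 240) [113 124 129]
(185, 264) [197 204 205]
(195, 264) [196 203 206]
(195, 285) [123 133 139]
(178, 264) [ 77 108 140]
(160, 264) [138 179 204]
(240, 180) [119 123 123]
[255.30656865 188.91651509] [254.87162577 196.73112243] [ 530.26969354 -279.84511842  365.91503496]
```

View pics/w4z.png

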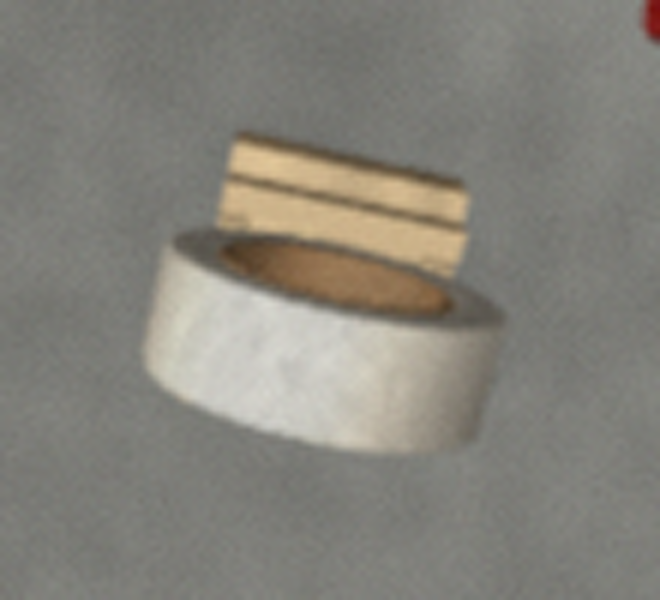

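The zoom shows the roll's outer rim clearly, with corners near (147,375), (472,440), (505,320) and (170,240) in the crop. The stand hides only its lower face, so I fit the visible rim points.

```bash
python3 - <<'E'
from h import *
import pickle
from scipy.optimize import least_squares
w=pickle.load(open('w4.pkl','rb')); th=np.linspace(0,2*np.pi,180)
def hull(c,p):
    x,y,a=p; ax=np.array([np.cos(a),np.sin(a),0]); py=np.array([-np.sin(a),np.cos(a),0])
    X=[np.array([x,y,48])+s*11*ax+30*(np.cos(t)*py+np.sin(t)*np.array([0,0,1])) for s in(-1,1) for t in th]
    return cv2.convexHull(np.array([proj(c,q) for q in X],np.float32))
pts=[((x+.5)/6+209.5,(y+.5)/6+129.5) for x,y in [(170,240),(157,305),(147,370),(172,395),(210,415),(250,428),(300,440),(345,448),(390,453),(440,450),(472,440),(487,390),(505,320)]]
f=lambda p:[cv2.pointPolygonTest(hull(w,p),q,True) for q in pts]
for a in(-.4,-.15,.1,.3):
    r=least_squares(f,[450,-279,a],diff_step=1e-3,x_scale=[10,10,.2]); print(r.x.round(3),r.cost,np.round(r.fun,1))
s=ctrl.sense(); print(s['eef_pos'])
E
```

```text
[ 4.54307e+02 -2.83924e+02 -1.95000e-01] 1.9263801023152831 [ 1.   0.7  0.5  0.  -0.3 -0.2 -0.1 -0.1 -0.2  0.2  0.5  1.   0.7]
[ 4.54216e+02 -2.84021e+02 -1.73000e-01] 1.9314367644846524 [ 0.8  0.6  0.5  0.5  0.1  0.1  0.  -0.1 -0.4 -0.1  0.3  1.2  0.7]
[ 4.54215e+02 -2.84024e+02 -1.73000e-01] 1.9315967036722517 [ 0.8  0.6  0.5  0.5  0.1  0.1  0.  -0.1 -0.4 -0.1  0.3  1.2  0.7]
[ 4.54227e+02 -2.84016e+02 -1.76000e-01] 1.9308412449871082 [ 0.9  0.6  0.6  0.4  0.   0.   0.  -0.1 -0.3 -0.   0.3  1.2  0.7]
[ 464.18414894 -279.11940907  223.44502913]
```

```bash
python3 -m handwheel '[[[-1,-0.05,-0.02,-0.4,-0.255],[-1,-0.05,-0.02,-0.4,-0.255],[-1,-0.05,-0.02,-0.4,-0.255],[-1,-0.05,-0.02,-0.4,-0.255],[-1,0,0,-0.4,-0.255],[-1,0,0,0,0],[-1,0,0,0,0]]]'; python3 -c "
from h import *
s=ctrl.sense(); print(s['eef_pos'],s['ee_rot'])"
```

```text
time_s: 11.35
eef_pos: [454.9, -282.7, 124.0]
ee_rot: [0.0, 0.996, -0.088, 0.0]
force: [0.0, -0.5, 1.2]
grip_width: 1.002
grip_force: 0.0
[ 454.92872607 -282.73790028  123.97103735] [ 8.54736708e-05  9.96112667e-01 -8.80879064e-02  2.60856512e-04]
```

```bash
python3 -m handwheel '[[[-1,-0.01,-0.025,-0.4,0],[-1,0,0,-0.4,0],[-1,0,0,-0.4,0],[-1,0,0,-0.4,0],[-1,0,0,-0.3,0],[-1,0,0,-0.1,0],[-1,0,0,0,0],[-0.2,0,0,0,0],[0.2,0,0,0,0],[0.4,0,0,0,0]]]' 50
python3 -m handwheel '[[[1,0,0,0,0],[1,0,0,0,0],[1,0,0,0,0],[1,0,0,0,0],[1,0,0,0,0]]]' 50
```

```text
time_s: 12.35
eef_pos: [454.4, -284.8, 25.0]
ee_rot: [0.0, 0.996, -0.089, 0.001]
force: [-1.1, 4.4, 10.4]
grip_width: 0.697
grip_force: 51.9
time_s: 12.85
eef_pos: [454.4, -284.9, 25.0]
ee_rot: [0.0, 0.996, -0.089, 0.001]
force: [-1.7, 3.5, 10.3]
grip_width: 0.693
grip_force: 51.9
```

```bash
python3 -m handwheel '[[[1,0,0,0.1,0],[1,0,0,0.2,0],[1,0,0,0.35,0],[1,0,0,0.4,0],[1,0,0,0.4,0],[1,0,0,0.3,0],[1,0,0,0.09,0],[1,-0.3,0,0,0],[1,-0.3,0.2,0,0],[1,-0.3,0.4,0,0.1]]]'
python3 -m handwheel '[[[1,-0.1,0.55,0,0.2],[1,0,0.55,0,0.2],[1,0,0.55,0,0.2],[1,0,0.6,0,0.2],[1,0,0.6,0,0.2],[1,0,0.6,0,0.17],[1,0,0.6,0,0],[1,0,0.5,0,0],[1,0,0.4,0,0],[1,0,0,0,0]]]'
python3 - <<'E'
from h import *
import pickle
for n in('scene','wrist','top'):
    c=cap(n); pickle.dump(c,open(n[0]+'5.pkl','wb'))
    if n=='wrist': cv2.imwrite('pics/w5.png',c['img'])
s=ctrl.sense(); print(s['eef_pos'],s['ee_rot'],s['force'],s['time_s'])
E
```

```text
time_s: 13.85
eef_pos: [408.0, -254.9, 115.1]
ee_rot: [0.0, 0.997, -0.083, -0.0]
force: [0.3, 0.1, -0.8]
grip_width: 0.697
grip_force: 53.8
time_s: 14.85
eef_pos: [403.3, -5.6, 115.2]
ee_rot: [-0.0, 1.0, 0.001, -0.0]
force: [0.1, 0.1, -0.8]
grip_width: 0.692
grip_force: 53.9
[403.81327876  -7.72098204 115.28907852] [ 9.41600579e-05  9.99999768e-01 -6.74640003e-04  8.66907028e-06] [-0.59023945 -1.15688424 -1.27675143] 15.0
```

View pics/w5.png

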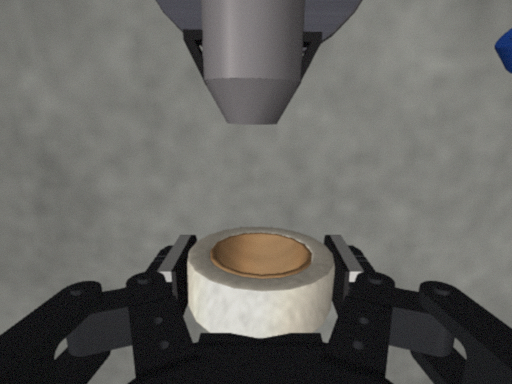

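The wrist view shows the roll gripped level at columns 188–334. Ahead of it the hub runs along columns 203–305, with the nose tip at columns 226–282, row 124.

```bash
python3 - <<'E'
from h import *
import pickle
w=pickle.load(open('w5.pkl','rb'))
print('hub edges row75 z140',ray(w,203,75,140).round(1),ray(w,305,75,140).round(1),'row 0',ray(w,202.5,2,140).round(1),ray(w,304.5,2,140).round(1))
print('tip',ray(w,226,123,140).round(1),ray(w,281.5,123,140).round(1),ray(w,254,124,140).round(1),ray(w,254,124,131).round(1))
print('roll sides z140',ray(w,188,270,140).round(1),ray(w,334.5,270,140).round(1))
m=[226,311]
print('front face top z170',ray(w,261,227,170).round(1), 'bore',ray(w,212,253,140),ray(w,311,253,140))
s=ctrl.sense(); print(s['eef_pos'])
for n in 't': 
    c=pickle.load(open('t5.pkl','rb')); print(proj(c,[463,-4.6,140]))
E
```

```text
hub edges row75 z140 [481.5  13.5 140. ] [481.5 -22.1 140. ] row 0 [504.1  12.6 140. ] [504.1 -21.1 140. ]
tip [465.1   5.9 140. ] [465.1 -14.2 140. ] [464.8  -4.2 140. ] [464.4  -4.1 131. ]
roll sides z140 [406.2  23.1 140. ] [406.2 -37.  140. ]
front face top z170 [436.6  -6.7 170. ] bore [413.832415    12.97955276 140.        ] [413.8376583  -27.01976729 140.        ]
[403.81327876  -7.72098204 115.28907852]
[260.01222001 217.18683012]
```

```bash
python3 -m handwheel '[[[1,0.1,0.054,0.034,0],[1,0.2,0,0,0],[1,0.2,0,0,0],[1,0.2,0,0,0],[1,0.1,0,0,0],[1,0,0,0,0],[1,0,0,0,0],[1,0,0,0,0]]]'; python3 - <<'E'
from h import *
import pickle
c=cap('wrist'); pickle.dump(c,open('w6.pkl','wb')); cv2.imwrite('pics/w6.png',c['img'])
s=ctrl.sense(); print(s['eef_pos'],s['force'],s['wrist_torque'])
E
```

```text
time_s: 15.8
eef_pos: [443.5, -4.4, 117.0]
ee_rot: [-0.0, 1.0, -0.001, -0.0]
force: [0.0, -0.1, -0.7]
grip_width: 0.694
grip_force: 53.9
[443.50516115  -4.423086   117.00720212] [ 0.94526586  0.65588054 -1.27856396] [ 0.01538784 -0.01379516 -0.0295907 ]
```

View pics/w6.png

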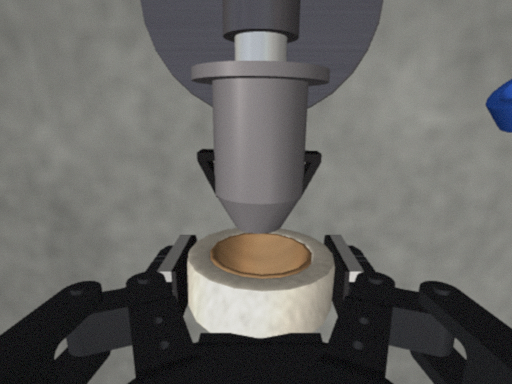

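Aligned: the hub is centred at column 260.5 and the roll at 261, with the shoulder disc visible at row 75.

```bash
python3 -m handwheel '[[[1,0.05,0,0,0],[1,0.07,0,0,0],[1,0.07,0,0,0],[1,0.07,0,0,0],[1,0.07,0,0,0],[1,0.07,0,0,0]]]'
for i in 1 2 3; do python3 -c "
from h import *
s=ctrl.sense(); print(s['eef_pos'],s['force'])"; done
python3 -m handwheel '[[[1,0.03,0,0,0],[1,0.03,0,0,0],[1,0.03,0,0,0]]]'
```

```text
time_s: 16.45
eef_pos: [464.1, -4.5, 117.0]
ee_rot: [-0.0, 1.0, -0.001, -0.0]
force: [-0.6, 0.0, -0.6]
grip_width: 0.697
grip_force: 53.9
[464.05625953  -4.4555275  116.95108979] [-0.59443543  0.01556227 -0.62812639]
[464.05625953  -4.4555275  116.95108979] [-0.59443543  0.01556227 -0.62812639]
[464.05625953  -4.4555275  116.95108979] [-0.59443543  0.01556227 -0.62812639]
time_s: 16.75
eef_pos: [468.3, -4.4, 117.0]
ee_rot: [-0.0, 1.0, -0.001, -0.0]
force: [-0.3, -0.9, -0.4]
grip_width: 0.69
grip_force: 53.9
```

Now across the catches slowly, reading force often.

```bash
python3 -m handwheel '[[[1,0.03,0,0,0],[1,0.03,0,0,0],[1,0.03,0,0,0]]]' | sed -n 2,4p
python3 -m handwheel '[[[1,0.03,0,0,0],[1,0.03,0,0,0]]]'| sed -n 2,4p
python3 -m handwheel '[[[1,0.03,0,0,0],[1,0.03,0,0,0]]]'| sed -n 2,4p
python3 -m handwheel '[[[1,0.03,0,0,0],[1,0.03,0,0,0]]]'| sed -n 2,4p
python3 -m handwheel '[[[1,0.03,0,0,0],[1,0.03,0,0,0]]]'| sed -n 2,4p
```

```text
eef_pos: [472.7, -4.4, 117.0]
ee_rot: [-0.0, 1.0, -0.001, -0.0]
force: [-0.9, 1.0, 0.1]
eef_pos: [475.7, -4.3, 116.9]
ee_rot: [-0.0, 1.0, -0.001, -0.0]
force: [-2.0, 0.7, 0.2]
eef_pos: [478.6, -4.4, 116.9]
ee_rot: [-0.0, 1.0, -0.001, -0.0]
force: [-3.2, -0.3, -0.4]
eef_pos: [481.5, -4.4, 116.9]
ee_rot: [-0.0, 1.0, -0.001, -0.0]
force: [-5.6, 0.4, -0.0]
eef_pos: [485.1, -4.5, 117.1]
ee_rot: [0.0, 1.0, -0.001, 0.0]
force: [-1.0, 0.4, 1.4]
```

```bash
python3 -m handwheel '[[[1,0.04,0,0,0],[1,0.04,0,0,0],[1,0.04,0,0,0]]]' | sed -n 2,4p
python3 -m handwheel '[[[1,0.04,0,0,0],[1,0.04,0,0,0],[1,0.03,0,0,0]]]'| sed -n 2,4p
python3 -m handwheel '[[[1,0.03,0,0,0],[1,0.02,0,0,0]]]'| sed -n 2,4p
python3 -m handwheel '[[[1,0.02,0,0,0],[1,0.02,0,0,0]]]'| sed -n 2,4p
```

```text
eef_pos: [491.1, -4.5, 117.1]
ee_rot: [0.0, 1.0, -0.001, 0.0]
force: [-2.0, 0.2, 0.0]
eef_pos: [496.5, -4.5, 117.0]
ee_rot: [0.0, 1.0, -0.001, 0.0]
force: [-1.7, 0.3, 0.4]
eef_pos: [498.9, -4.5, 117.0]
ee_rot: [0.0, 1.0, -0.001, 0.0]
force: [-1.7, -0.3, 1.4]
eef_pos: [500.8, -4.5, 117.0]
ee_rot: [0.0, 1.0, -0.001, -0.0]
force: [-1.7, 0.4, 0.7]
```

```bash
for i in 1; do
python3 -m handwheel '[[[1,0.02,0,0,0],[1,0.02,0,0,0]]]'| sed -n '2p;4p'
python3 -m handwheel '[[[1,0.02,0,0,0]]]'| sed -n '2p;4p'
python3 -m handwheel '[[[1,0.02,0,0,0]]]'| sed -n '2p;4p'
python3 -m handwheel '[[[1,0.015,0,0,0]]]'| sed -n '2p;4p'; done
```

```text
eef_pos: [502.8, -4.5, 117.0]
force: [-2.3, -0.0, 0.5]
eef_pos: [503.8, -4.5, 117.0]
force: [-2.4, -0.5, -0.3]
eef_pos: [504.9, -4.5, 117.0]
force: [-1.7, 1.1, 0.2]
eef_pos: [505.6, -4.5, 117.0]
force: [-0.3, 1.6, -0.5]
```

```bash
python3 -m handwheel '[[[1,0.01,0,0,0]]]'| sed -n '2p;4p'
python3 -m handwheel '[[[1,0.01,0,0,0]]]'| sed -n '2p;4p'
python3 -m handwheel '[[[1,0.01,0,0,0]]]'| sed -n '2p;4p'
python3 -m handwheel '[[[1,0.008,0,0,0]]]'| sed -n '2p;4p'
```

```text
eef_pos: [506.5, -4.7, 117.1]
force: [1.8, -1.6, -0.8]
eef_pos: [506.9, -4.5, 117.1]
force: [1.1, 0.5, -0.8]
eef_pos: [507.1, -4.4, 117.0]
force: [-0.3, -0.3, -1.2]
eef_pos: [507.4, -4.4, 116.9]
force: [-1.2, -0.7, -1.4]
```

```bash
python3 -m handwheel '[[[1,0.008,0,0,0]]]'| sed -n '2p;4p'
python3 -m handwheel '[[[1,0.008,0,0,0]]]'| sed -n '2p;4p'
python3 -m handwheel '[[[1,0.006,0,0,0]]]'| sed -n '2p;4p'
python3 -m handwheel '[[[1,0,0,0,0]]]'| sed -n '2p;4p'
```

```text
eef_pos: [507.8, -4.4, 117.0]
force: [0.1, 0.2, -1.0]
eef_pos: [508.2, -4.4, 117.0]
force: [0.6, -0.5, -0.4]
eef_pos: [508.5, -4.5, 117.0]
force: [-0.3, -0.3, -1.3]
eef_pos: [508.5, -4.5, 117.0]
force: [0.2, -0.2, -0.2]
```

```bash
python3 -m handwheel '[[[1,0.006,0,0,0]]]'| sed -n '2p;4p'
python3 -m handwheel '[[[1,0.006,0,0,0]]]'| sed -n '2p;4p'
python3 -m handwheel '[[[1,0.006,0,0,0]]]'| sed -n '2p;4p'
python3 -m handwheel '[[[1,0,0,0,0]]]'| sed -n '2p;4p'
```

```text
eef_pos: [508.7, -4.5, 117.0]
force: [-1.1, 0.7, -0.3]
eef_pos: [508.7, -4.4, 116.9]
force: [-3.9, -1.2, 1.5]
eef_pos: [508.7, -4.4, 116.9]
force: [-6.1, -0.5, 2.1]
eef_pos: [508.7, -4.4, 116.9]
force: [-5.2, -0.2, 2.1]
```

```bash
python3 -m handwheel '[[[1,0.006,0,0,0],[1,0,0,0,0]]]'| sed -n '2p;4p'
python3 -m handwheel '[[[1,0.005,0,0,0],[1,0,0,0,0]]]'| sed -n '2p;4p'
```

```text
eef_pos: [508.8, -4.3, 116.8]
force: [-6.7, -0.8, 2.8]
eef_pos: [508.8, -4.2, 116.8]
force: [-8.3, 0.7, 2.5]
```

```bash
python3 -m handwheel '[[[1,0.006,0,0,0],[1,0,0,0,0]]]'| sed -n '2p;4p'
python3 -m handwheel '[[[1,0,0,0,0],[1,0,0,0,0],[1,0,0,0,0]]]'| sed -n '2p;4p'
```

```text
eef_pos: [508.9, -4.1, 116.7]
force: [-9.1, 0.6, 3.4]
eef_pos: [508.9, -4.1, 116.7]
force: [-9.1, 0.4, 2.1]
```

```bash
python3 -m handwheel '[[[1,0.005,0,0,0],[1,0,0,0,0],[1,0,0,0,0],[1,0,0,0,0]]]'| sed -n '2p;4p'
python3 -m handwheel '[[[1,0,0,0,0],[1,0,0,0,0],[1,0,0,0,0],[1,0,0,0,0],[1,0,0,0,0]]]'| sed -n '1p;2p;4p'
```

```text
eef_pos: [508.9, -4.1, 116.6]
force: [-10.3, 0.5, 3.3]
time_s: 22.35
eef_pos: [508.9, -4.0, 116.6]
force: [-11.1, 0.9, 2.5]
```

```bash
python3 -m handwheel '[[[1,-0.02,0,0,0],[1,-0.01,0,0,0],[1,0,0,0,0]]]'| sed -n '2p;4p'
python3 -m handwheel '[[[0.3,0,0,0,0],[0,0,0,0,0],[-0.5,0,0,0,0],[-1,0,0,0,0],[-1,0,0,0,0],[-1,0,0,0,0]]]'
python3 -m handwheel '[[[-1,0,0,0.1,0],[-1,0,0,0.3,0],[-1,0,0,0.5,0],[-1,0,0,0.6,0],[-1,-0.2,0,0.5,0],[-1,-0.6,0,0.2,0],[-1,-0.6,0,0,0],[-1,-0.6,0,0,0],[-1,-0.2,0,0,0],[-1,0,0,0,0]]]'
python3 - <<'E'
from h import *
c=cap('wrist'); t=cap('top'); s=cap('scene')
K=lambda im,w:cv2.resize(im,w,interpolation=cv2.INTER_CUBIC)
a=K(c['img'][0:384],(400,300)); b=K(t['img'][95:225,190:350],(400,300)); d=K(s['img'][150:240,220:340],(400,300)); e=K(s['img'],(400,300))
cv2.imwrite('pics/f.png',np.vstack([np.hstack([a,b]),np.hstack([d,e])]))
print(ctrl.sense()['force'])
E
```

```text
eef_pos: [508.8, -4.3, 116.9]
force: [-2.6, 1.8, -1.0]
time_s: 23.25
eef_pos: [509.3, -4.6, 117.2]
ee_rot: [0.0, 1.0, -0.001, 0.0]
force: [0.1, 0.6, 0.2]
grip_width: 0.999
grip_force: 0.0
time_s: 24.25
eef_pos: [398.8, -4.5, 227.6]
ee_rot: [0.0, 1.0, -0.001, 0.001]
force: [0.0, -1.1, 0.1]
grip_width: 1.0
grip_force: 0.0
[-0.3206527  -0.11639553 -0.44231763]
```

View pics/f.png

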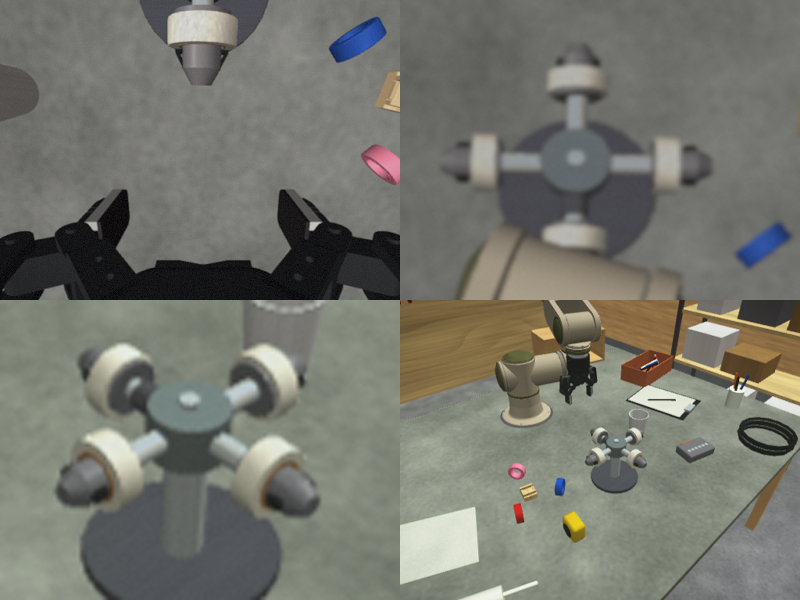

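The roll sits against the shoulder with both black catches out in front of it, at (178,52) and (226,52) in the wrist panel. The arm points straight to −x, the gripper is clear, and the tin, tape measure and bit case are where they were.

```bash
python3 -c "
from rig import ctrl
print(ctrl.finish_job())"
```

```text
the job is handed in; nothing more can be done
None
```

The job is handed in at about 24 s: the empty arm faces the robot's side to within about 1°, and the spare roll is on it, released, with both catches out in front. It was held against the shoulder at about 10 to 11 N for over half a second, and no pressing force I read passed 11.1 N.

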